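# Lift a fresh soap slab to its curing dish

### The arm

A 6-joint arm with a two-finger parallel gripper is mounted at the origin on the work surface; the furniture and walls round the work are solid. World frame = base frame: x ahead of the robot, y to its left, z up, the work surface at z = 0. Lengths are in m, angles in degrees, forces in N, time in s.
With the tool pointing down it reaches from about 0.15 to 0.775 m from the base axis. Payload 6.1 kg.
Tool frame: the origin (TCP) lies at the very end of the fingers, on their centre line; the grasp point (between the pads) lies 19 mm behind it (ctrl.grasp_offset is the distance from the TCP to the grasp point, in m); z points along the fingers, y is the line along which they close (so a half turn about z gives the same grasp; the last joint's range is limited). The gripper opens to 85 mm and grips with 20 to 120 N. Pads are 22 mm wide; open, the fingers measure 114 mm over their backs; the gripper's body (76 mm by 85 mm) begins 54 mm behind the grasp point. The pads swing forward as they close: fully open they stand 13 mm farther back than shut.
Start: joints at [67.036, 7.208, -2.269, 80.523, 0, 90], TCP at [0.205, 0.483, 0.231] pointing down, gripper open.
Joint ranges: [-155.77, 155.77], [-54.66, 111.73], [-72.52, 77.12], [-102.08, 115.82], [-83.92, 84.16], [-180, 180]. Speed limits (degrees/s): [136.94, 136.94, 172.46, 180, 180, 180].

### API

Orientations are given as [roll, pitch, yaw] about the fixed x, y, z axes, in that order (R = Rz(yaw) Ry(pitch) Rx(roll)).
In Python, from plant import ctrl, eyes, job, sensors gives the robot as it stands (ctrl), with the cameras (eyes), the job (job) and the readings (sensors).
- The arm moves only by the shell command python3 jog.py FILE [OPENING], which reads ROWS from the file FILE. ROWS is a JSON list of rows, 1 to 12 of them, each an object with the fields x, y, z (the shift in m), ax, ay, az (a rotation vector in degrees); a field left out counts as zero; each row is the pose to reach, as a shift and turn from the pose commanded when the command began, along the tool's axes at that moment; what a row does not reach only later rows make up. A row lasts 1/10 s, in which the tool goes at most 0.05 m and 8.59 degrees, less where a joint would pass 70% of its speed; a pose out of reach is approached as far as the arm can. OPENING is the finger opening in m, set as the command begins (- or left out keeps the last). The fingers move at their own pace and stop on an object; the grip force is fixed at half the most. Time passes only in rows, so rows that do not move let the fingers close. It prints the time, the measured TCP pose, the force, the opening and the grip force at its end. Input that does not fit is refused with a message, and nothing moves.
- sensors.state(): the state, without advancing time (a new reading comes with each control period).
- eyes.capture(name): name is "scene" or "side" or "wrist"; returns a dict with "color" (480x640x3 uint8, red, green, blue), "mtx" (3x3 intrinsics, pixels), "rvec" (rotation vector, rad) and "tvec" (3), from world to camera coordinates, as OpenCV has them; the wrist camera has in their place "T_tool_cam" (4x4, takes a point from camera to tool coordinates, whose origin is the TCP and whose axes are the flange's). Camera axes: x right, y down, z forward; pixel columns grow to the right and rows downward; lengths in m; the calibration is good to about 2 mm. A picture is of the moment at which its call begins: read the wrist's pose just before it. There is no depth.
- job.sign_off(): hands the job in; it is judged then, once.
The state is a dict: "time": time; "joints": joint angles; "joint_vel": joint speeds; "joint_torque": joint torques, N m; "ee_pos": TCP position; "tcp_rot": TCP orientation; "contact_force": force on the tool from outside, world axes, zero at the start; "moment": the same for the moment, N m; "grip_width": finger opening in m; "gripper_force": force on a finger pad.
Only numpy, scipy, OpenCV 4.12 (cv2) and the standard library are available. Lean on these libraries where they do the work, as an engineer would, in place of code of your own. Each camera call takes 0.05 s, during which the arm holds its last target. There are 200 camera calls.

### The job

The freshly cut slab of laundry soap on the cutting board is still soft, so never touch it with the gripper: take the lifter by its handle, slide the blade right under the slab while the board's stop holds it from behind, and lift it well clear of the board. Tip it gently off the blade into the empty curing dish, so that it lies flat on the ribs inside the rim, the same way up. Then lay the lifter back down flat on its blade on the table and let go, leaving the rest of the loaf, the slab already curing, the card box and the charger where they are.

Things in the scene. Friction and masses are not known exactly. Their poses are not given: they have to be found in the camera images.
- slab: the fresh soap slab, a cream block 75 (x) x 90 (y) x 16 mm, 0.1 kg, flat on the board, edges bevelled 5 mm at 45 degrees so that a 2 mm blade runs in under it. Origin: centre of its underside, z up. It slides on the steel blade at slopes over 14 to 20 degrees. Its +y side faces the board's stop, 5 to 15 mm from it, within 5 degrees of parallel.
- board: pale wooden cutting board, fixed, 200 (x) x 180 (y) mm, origin at the centre of its underside, top 12 mm above the table. Along its +y edge stands the stop, 40 mm tall, across the whole x width but for a 4 mm saw slot; its inner face is at y = +0.074. The slab lies on the -x half, the loaf on the +x half.
- dish_empty: the empty wooden curing dish, fixed: 116 (x) x 134 (y) mm outside, rim 23 mm high and 8 mm thick, so 100 x 118 mm inside; five ribs along y, their tops 11 mm above the table. Origin at the centre of its underside.
- dish_full: a second dish of the same make, which holds the slab that is already curing; the two dishes stand side by side, in either order.
- slab_done: the slab already curing in the other dish, same size as the fresh one; leave it alone.
- loaf: the rest of the soap loaf, a cream block 62 (x) x 90 (y) x 75 (z) mm on the board beside the slab, 0.45 kg; leave it alone. Origin at the centre of its underside.
- lifter: lifter, 0.13 kg: flat steel blade 95 (x) x 66 (y) x 2 mm, cranked neck, dark wooden handle. It lies (and stays) flat on the table on its blade. Origin: centre of the blade's underside, +x to the front edge, z up. The handle's axis starts at (-0.060, 0, 0.024) and rises backwards at 25 degrees for 105 mm; handle 18 mm wide (y), 24 mm deep, flat sides.
- lifter_grip (a point): point on the handle's axis 45 mm along it, at (-0.101, 0, 0.043) of the lifter: a good place to grip, across the 18 mm width
- lifter_tip (a point): middle of the blade's front edge on the underside, at (0.0475, 0, 0) of the lifter
- card_box: a small printed card box 88 x 60 x 19 mm at the left of the table; leave it alone
- charger: a small white wall charger, 46 x 42 x 42 mm, at the right of the table; leave it alone

How it is judged:
By the outcome, as a careful person would: the job done as asked, in the order asked, and still so for the second after the job is handed in, with the robot touching nothing.
It also fails if it takes over 69 s, if anything falls off the work surface, if the arm or the gripper's body presses on something with over 40 N, if the wrist force passes 120 N, or if a joint passes its speed limit or range.

## Working session

There is one attempt and no reset: what is moved stays moved. The work goes in short steps, Python scripts to look and compute and a shell command to move; the robot and the scene stay as the last step left them, time stands still between calls to the robot, and variables do not carry over. Pictures are saved under pics/ and viewed, at most 10 in all, crops included, and the job is handed in when it is done.

```bash
ls; mkdir -p pics; python3 - <<'E'
from plant import ctrl, eyes, job, sensors
import cv2,pickle
d={}
for n in("scene","side","wrist"):
    s=sensors.state();c=eyes.capture(n);c["state"]=s;d[n]=c
    cv2.imwrite(f"pics/{n}0.png",c["color"][:,:,::-1])
pickle.dump(d,open("c0.pkl","wb"))
print(s)
for n in d:print(n,{k:v for k,v in d[n].items() if k not in("color","state")})
E
```

```text
jog.py
pics
plant.py
{'time': 0.1, 'joints': array([ 6.70355571e+01,  7.23900792e+00, -2.31884833e+00,  8.05212959e+01,
       -1.86025570e-03,  9.00003479e+01]), 'joint_vel': array([ 0.08502776, -0.04573716,  0.06211053, -0.01892039,  0.02925318,
       -0.11806893]), 'joint_torque': array([ 3.18340399e-04, -4.36906922e+01,  3.53604841e+01,  1.37224502e-02,
       -4.07910318e-05, -5.29600129e-06]), 'ee_pos': array([0.2047123 , 0.48308072, 0.23060952]), 'tcp_rot': array([-1.79920848e+02,  1.86073459e-03,  1.57035212e+02]), 'contact_force': array([ 0.78777601, -1.04520978, -0.89786772]), 'moment': array([-0.03610843,  0.04529243,  0.0138971 ]), 'gripper_force': 0.0, 'grip_width': 0.08582419764217314}
scene {'mtx': array([[608.75138164,   0.        , 318.03093219],
       [  0.        , 608.75138164, 234.21266011],
       [  0.        ,   0.        ,   1.        ]]), 'rvec': array([ 2.17308839,  0.79953653, -0.33399836]), 'tvec': array([-0.37491869, -0.13320676,  1.66007089])}
side {'mtx': array([[581.51517041,   0.        , 318.27593991],
       [  0.        , 581.51517041, 241.03285496],
       [  0.        ,   0.        ,   1.        ]]), 'rvec': array([-0.02909919,  2.9887141 , -0.96271873]), 'tvec': array([0.45145629, 0.0069407 , 1.65066917])}
wrist {'mtx': array([[388.80979708,   0.        , 312.7996642 ],
       [  0.        , 388.80979708, 239.05014949],
       [  0.        ,   0.        ,   1.        ]]), 'T_tool_cam': array([[ 1.10339224e-03, -9.55467283e-01, -2.95094990e-01,
         7.58258522e-02],
       [ 9.99999373e-01,  1.11093309e-03,  1.42094338e-04,
         3.65073965e-04],
       [ 1.92064299e-04, -2.95094962e-01,  9.55467910e-01,
        -1.42473739e-01],
       [ 0.00000000e+00,  0.00000000e+00,  0.00000000e+00,
         1.00000000e+00]])}
```

View pics/scene0.png

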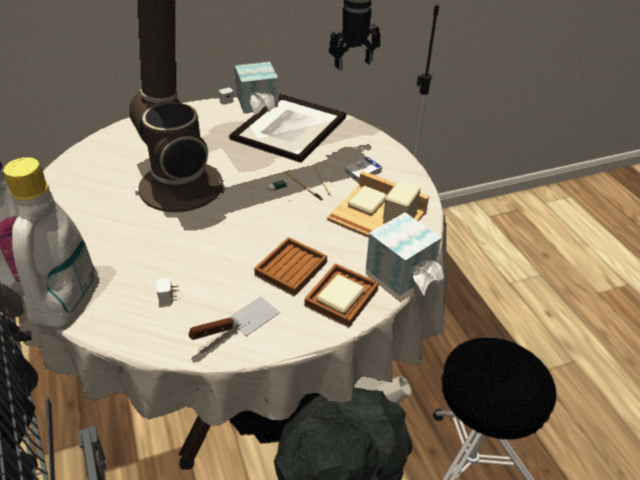

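View pics/side0.png

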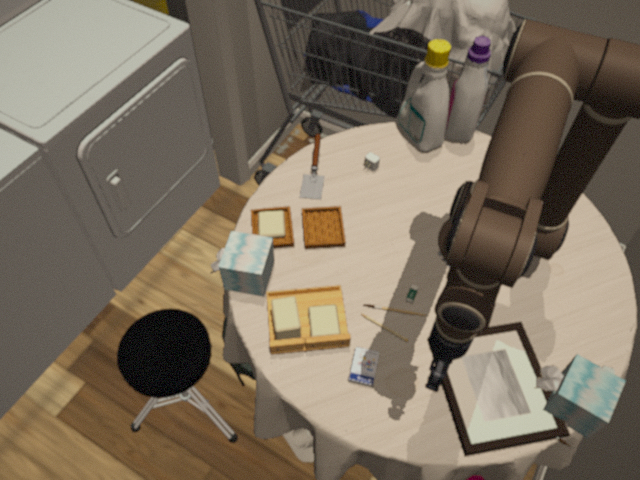

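The scene view shows the lifter (blade ~(255,316), handle ~(210,328)), the empty dish ~(290,265), the full dish ~(342,293), and the board with slab ~(367,200). The side view shows the same: lifter (313,187), empty dish (323,227), slab (324,320), tissue box (247,262). I'll enlarge both to measure.

```bash
python3 - <<'E'
import cv2
a=cv2.imread("pics/side0.png")[130:370,225:395];cv2.imwrite("pics/sidec.png",cv2.resize(a,None,fx=2.5,fy=2.5,interpolation=cv2.INTER_CUBIC))
a=cv2.imread("pics/scene0.png")[150:370,150:450];cv2.imwrite("pics/scenec.png",cv2.resize(a,None,fx=2.5,fy=2.5,interpolation=cv2.INTER_CUBIC))
E
```

```text
(no output)
```

View pics/sidec.png

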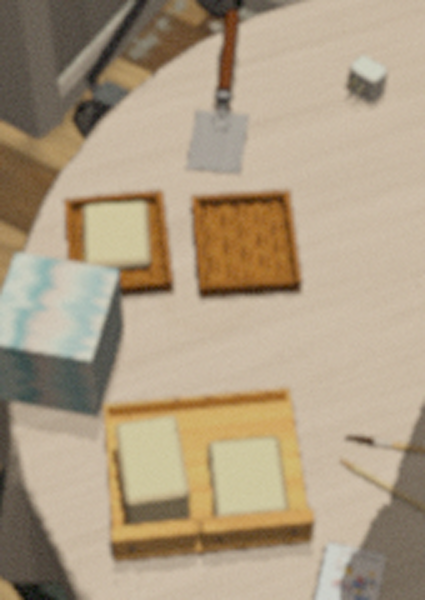

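View pics/scenec.png

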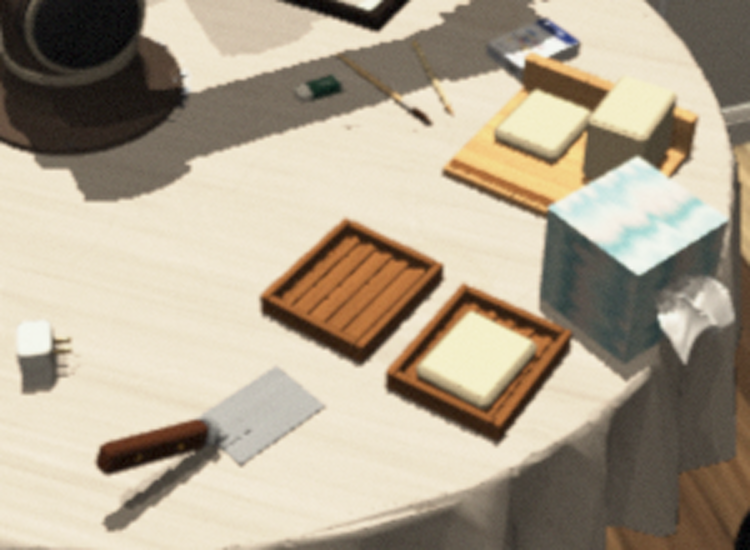

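Both crops are clear: the empty dish is nearest the base, the lifter handle points to −y, and the board's stop is on +y. Next I fit poses to the corner pixels.

```bash
cat > h.py <<'E'
import numpy as np,cv2,pickle
from scipy.optimize import least_squares
d=pickle.load(open("c0.pkl","rb"))
def P(n):
    c=d[n];return c["mtx"],c["rvec"],c["tvec"]
def proj(n,X):
    K,r,t=P(n);return cv2.projectPoints(np.atleast_2d(np.float64(X)),r,t,K,None)[0][:,0]
def S(a):return np.array(a)/2.5+(225,130)
def C(a):return np.array(a)/2.5+(150,150)
def fit(obs,x0,z=None):  # obs: list (cam, local xyz, pix)
    def w(p):
        c,s=np.cos(p[2]),np.sin(p[2]);return lambda q:np.array([p[0]+c*q[0]-s*q[1],p[1]+s*q[0]+c*q[1],q[2]+(p[3] if z is None else z)])
    f=lambda p:np.concatenate([proj(n,w(p)(q))[0]-u for n,q,u in obs])
    r=least_squares(f,x0 if z is None else x0[:3],loss="soft_l1")
    p=r.x.copy();print(p[:2].round(4),"yaw",np.degrees(p[2]).round(2),"z",p[3:].round(4),"rms",np.sqrt((f(p)**2).mean()).round(2));return p
E
python3 - <<'E'
from h import *
def box(hx,hy,z,s,c):
    # order (+x,-y),(-x,-y),(-x,+y),(+x,+y)
    q=[(hx,-hy,z),(-hx,-hy,z),(-hx,hy,z),(hx,hy,z)]
    return [("side",a,S(u)) for a,u in zip(q,s) if u]+[("scene",a,C(u)) for a,u in zip(q,c) if u]
print("dish_e");fit(box(.058,.067,.023,[(192,196),(290,190),(300,288),(200,294)],[(361,352),(262,297),(348,219),(442,266)]),[.5,0,0,0])
print("dish_f");fit(box(.058,.067,.023,[(66,200),(162,193),(172,288),None],[(500,432),(387,372),(465,287),(570,337)]),[.6,0,0,0])
print("board");fit(box(.1,.09,.012,[(107,405),(290,393),None,None],[None,(445,170),None,None])+box(.1,.09,.052,[None,None,(312,513),(110,530)],[None,None,(525,57),(695,115)])[:],[.5,.3,0,0])
print("slab");fit(box(.0375,.045,.012,[(209,441),(278,437),(286,512),(217,516)][:0] or [(209,441),(278,437),(286,512),(217,516)],[(545,157),(496,126),(533,90),(594,120)]),[.5,.3,0,0.01])
L=[("side",q,S(u)) for q,u in zip([(-.0475,.033,.002),(.0475,.033,.002),(.0475,-.033,.002),(-.0475,-.033,.002)],[(248,114),(241,172),(187,166),(197,109)])]
L+=[("scene",q,C(u)) for q,u in zip([(.0475,.033,.002),(.0475,-.033,.002),(-.0475,-.033,.002)],[(277,367),(325,405),(241,464)])]
print("lifter");p=fit(L,[.5,-.2,1.5,0])
e=(-.060-.105*np.cos(.4363),0,.024+.105*np.sin(.4363))
fit(L+[("side",e,S((232,12))),("scene",e,C((103,457)))],[.5,-.2,1.5,0])
# triangulate handle points
M=[]
for n in("side","scene"):
    K,r,t=P(n);M.append(K@np.c_[cv2.Rodrigues(r)[0],t])
for a,b in [((232,12),(103,457)),((222,92),(207,432)),((264.5/1,0),(0,0))][:2]:
    X=cv2.triangulatePoints(M[0],M[1],S(a),C(b));print("tri",(X[:3]/X[3]).T.round(4))
# tissue box corners height
X=cv2.triangulatePoints(M[0],M[1],S((120,268)),C((640,158)));print("tissue?",(X[:3]/X[3]).T)
X=cv2.triangulatePoints(M[0],M[1],S((20,254)),C((727,218)));print("tissue?",(X[:3]/X[3]).T)
E
```

```text
dish_e
[ 0.439  -0.0387] yaw 5.18 z [-0.0086] rms 0.74
dish_f
[ 0.5862 -0.0338] yaw 6.82 z [-0.0093] rms 0.74
board
[0.477  0.2475] yaw 7.1 z [-0.0058] rms 1.89
slab
[0.4326 0.2646] yaw 3.98 z [0.0088] rms 1.32
lifter
[ 0.4752 -0.2035] yaw 84.32 z [-0.002] rms 0.62
[ 0.4753 -0.2027] yaw 84.18 z [-0.0015] rms 0.63
tri [[ 0.4598 -0.3554  0.068 ]]
tri [[ 0.4716 -0.2606  0.0236]]
tissue? [[0.59590551 0.12472996 0.16224595]]
tissue? [[0.69740058 0.10577247 0.16076868]]
```

```bash
cat > go.py <<'E'
# usage: go.py x y z roll pitch yaw -> row in tool axes
import sys,numpy as np
from scipy.spatial.transform import Rotation as R
from plant import ctrl, eyes, job, sensors
s=sensors.state();a=np.array(sys.argv[1:],float)
r=R.from_euler("xyz",s["tcp_rot"],degrees=True);q=R.from_euler("xyz",a[3:],degrees=True)
print("now",s["time"],s["ee_pos"].round(4),s["tcp_rot"].round(2))
print("row",(r.inv().apply(a[:3]-s["ee_pos"])).round(4),(r.inv()*q).as_rotvec(degrees=True).round(2))
E
python3 go.py .45 .13 .26 180 0 86
```

```text
now 0.15 [0.2047 0.4831 0.2307] [-179.93    0.    157.04]
row [-0.3636 -0.2294 -0.029 ] [-6.000e-02  5.000e-02  7.104e+01]
```

```bash
echo '[{"x": -0.3636,"y": -0.2294,"z": -0.029,"az": 71},{"x": -0.3636,"y": -0.2294,"z": -0.029,"az": 71},{"x": -0.3636,"y": -0.2294,"z": -0.029,"az": 71},{"x": -0.3636,"y": -0.2294,"z": -0.029,"az": 71},{"x": -0.3636,"y": -0.2294,"z": -0.029,"az": 71},{"x": -0.3636,"y": -0.2294,"z": -0.029,"az": 71},{"x": -0.3636,"y": -0.2294,"z": -0.029,"az": 71},{"x": -0.3636,"y": -0.2294,"z": -0.029,"az": 71},{"x": -0.3636,"y": -0.2294,"z": -0.029,"az": 71},{"x": -0.3636,"y": -0.2294,"z": -0.029,"az": 71},{"x": -0.3636,"y": -0.2294,"z": -0.029,"az": 71},{"x": -0.3636,"y": -0.2294,"z": -0.029,"az": 71}]' > mv.in && python3 jog.py mv.in
python3 - <<'E'
from plant import ctrl, eyes, job, sensors
import cv2,pickle
s=sensors.state();c=eyes.capture("wrist");c["state"]=s
pickle.dump(c,open("w1.pkl","wb"));print(s["ee_pos"],s["tcp_rot"],s["joints"])
cv2.imwrite("pics/w1.png",c["color"][:,:,::-1])
E
```

```text
time: 1.35
ee_pos: [0.4496, 0.1308, 0.2601]
tcp_rot: [-180.0, -0.0, 86.1]
contact_force: [-0.1, 0.1, 0.7]
grip_width: 0.0854
gripper_force: 0.0
[0.44957693 0.13082172 0.26009309] [-1.79960200e+02 -4.78041389e-03  8.60945329e+01] [ 1.62129163e+01  1.19101984e+00 -5.19376512e+00  8.36509426e+01
  1.81784938e-02  1.10118376e+02]
```

View pics/w1.png

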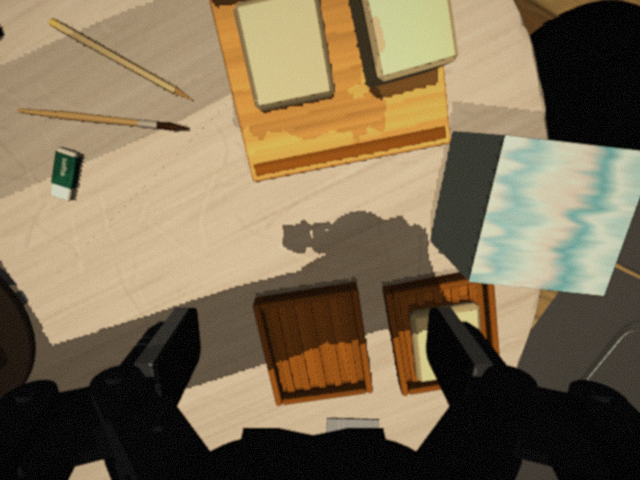

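The wrist view shows the slab corners at about (236,5), (319,0), (331,97) and (257,108). The board's near edge runs (257,180)–(449,145), and the empty dish is at (255,297), (358,280), (371,390), (279,404).

```bash
cat >> h.py <<'E'
from scipy.spatial.transform import Rotation as R
def plane(f,uv,z):
    c=pickle.load(open(f,"rb"));s=c["state"]
    T=np.eye(4);T[:3,:3]=R.from_euler("xyz",s["tcp_rot"],degrees=True).as_matrix();T[:3,3]=s["ee_pos"];T=T@c["T_tool_cam"]
    k=np.linalg.inv(c["mtx"])
    o=[]
    for u in uv:
        r=T[:3,:3]@k@[u[0],u[1],1];o.append(T[:3,3]+r*(z-T[2,3])/r[2])
    return np.array(o)[:,:2]
def ang(a,b):return np.degrees(np.arctan2(b[1]-a[1],b[0]-a[0])).round(1)
E
python3 - <<'E'
from h import *
s=plane("w1.pkl",[(236,6),(319,0),(332,93),(256,106)],.025);print("slab",s.round(4).tolist(),s.mean(0),ang(s[0],s[1]),ang(s[3],s[2]),ang(s[3],s[0]),ang(s[2],s[1]))
b=plane("w1.pkl",[(257,180),(449,145),(213,3)],.012);print("board",b.round(4).tolist(),ang(b[0],b[1]),ang(b[0],b[2]),np.hypot(*(b[1]-b[0])))
e=plane("w1.pkl",[(255,297),(358,280),(371,390),(279,404)],.023);print("dish",e.round(4).tolist(),e.mean(0),ang(e[0],e[1]),ang(e[3],e[2]),ang(e[3],e[0]),ang(e[2],e[1]))
f=plane("w1.pkl",[(383,287),(405,394)],.023);print("full",f)
E
```

```text
slab [[0.3948, 0.3033], [0.4661, 0.3031], [0.4733, 0.2279], [0.403, 0.2214]] [0.434283   0.26392167] -0.2 5.3 95.7 95.4
board [[0.3945, 0.1519], [0.5856, 0.1733], [0.3727, 0.3104]] 6.4 97.8 0.1923428148162647
dish [[0.3804, 0.029], [0.491, 0.0412], [0.5016, -0.0978], [0.3932, -0.1101]] [ 0.44154466 -0.03444543] 6.3 6.5 95.3 94.3
full [[ 0.5172655   0.03142374]
 [ 0.54094163 -0.10603436]]
```

```bash
python3 go.py .465 -.3035 .12 180 0 84.2
```

```text
now 1.4 [0.4495 0.1311 0.2601] [-179.97   -0.     86.14]
row [-0.4326  0.0448  0.1401] [-0.03 -0.    1.94]
```

```bash
echo '[{"x": -0.4326,"y": 0.0448,"z": 0.14,"az": 1.9},{"x": -0.4326,"y": 0.0448,"z": 0.14,"az": 1.9},{"x": -0.4326,"y": 0.0448,"z": 0.14,"az": 1.9},{"x": -0.4326,"y": 0.0448,"z": 0.14,"az": 1.9},{"x": -0.4326,"y": 0.0448,"z": 0.14,"az": 1.9},{"x": -0.4326,"y": 0.0448,"z": 0.14,"az": 1.9},{"x": -0.4326,"y": 0.0448,"z": 0.14,"az": 1.9},{"x": -0.4326,"y": 0.0448,"z": 0.14,"az": 1.9},{"x": -0.4326,"y": 0.0448,"z": 0.14,"az": 1.9},{"x": -0.4326,"y": 0.0448,"z": 0.14,"az": 1.9},{"x": -0.4326,"y": 0.0448,"z": 0.14,"az": 1.9},{"x": -0.4326,"y": 0.0448,"z": 0.14,"az": 1.9}]' > mv.in && python3 jog.py mv.in
python3 - <<'E'
from plant import ctrl, eyes, job, sensors
import cv2,pickle
s=sensors.state();c=eyes.capture("wrist");c["state"]=s
pickle.dump(c,open("w2.pkl","wb"));print(s["ee_pos"],s["tcp_rot"],s["joints"])
cv2.imwrite("pics/w2.png",c["color"][:,:,::-1])
E
python3 go.py .465 -.3035 .026 180 0 84.2
```

```text
time: 2.6
ee_pos: [0.4652, -0.3029, 0.1206]
tcp_rot: [-180.0, -0.0, 84.2]
contact_force: [0.4, -0.3, 0.4]
grip_width: 0.0854
gripper_force: 0.0
[ 0.46522575 -0.3028568   0.12063798] [-1.79997411e+02 -3.06383498e-02  8.42372167e+01] [-3.30775386e+01  1.17125981e+01 -1.08380518e+01  6.74657098e+01
  2.60340354e-02  6.26852403e+01]
now 2.65 [ 0.4654 -0.3027  0.121 ] [ 1.7997e+02 -1.0000e-02  8.4270e+01]
row [-0.0009 -0.0004  0.095 ] [ 0.03 -0.01  0.07]
```

View pics/w2.png

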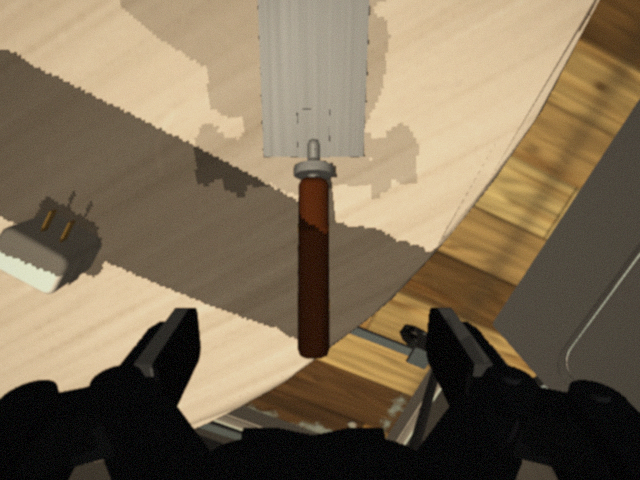

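The handle is centred between the fingers, with the blade's rear edge at (263,157)–(366,156) and the handle end at (313,352). I'll check those coordinates, then descend.

```bash
python3 - <<'E'
from h import *
p=plane("w2.pkl",[(263,157),(366,156),(259,0),(369,0)],.002);print(p.round(4).tolist(),ang(p[0],p[1]),ang(p[0],p[2]),ang(p[1],p[3]))
u=np.array([np.cos(np.radians(84.5)),np.sin(np.radians(84.5))]);m=(p[0]+p[1])/2;print("origin",m+.0475*u,"grip",m-.0535*u)
e=plane("w2.pkl",[(313,352)],.068);print("handle end",e, "grip",e+u*(-.101+.155))
E
echo '[{"z": 0.05},{"z": 0.07},{"z": 0.09},{"x": -0.001,"z": 0.095},{"x": -0.001,"z": 0.095},{"x": -0.001,"z": 0.095}]' > mv.in && python3 jog.py mv.in
```

```text
[[0.4374, -0.248], [0.505, -0.2541], [0.4475, -0.1574], [0.5122, -0.1638]] -5.2 83.6 85.5
origin [ 0.475759   -0.20373355] grip [ 0.46607858 -0.30426857]
handle end [[ 0.45975073 -0.3552093 ]] grip [[ 0.4649264 -0.3014579]]
time: 3.25
ee_pos: [0.4658, -0.3051, 0.0268]
tcp_rot: [179.9, 0.1, 84.2]
contact_force: [-0.2, 0.6, 1.0]
grip_width: 0.0857
gripper_force: 0.0
```

```bash
echo '[{},{},{},{},{},{},{},{},{},{}]' > mv.in && python3 jog.py mv.in .005
python3 - <<'E'
from plant import ctrl, eyes, job, sensors
import cv2,pickle
s=sensors.state();c=eyes.capture("wrist");c["state"]=s
pickle.dump(c,open("w3.pkl","wb"));print(s["ee_pos"],s["tcp_rot"],s["contact_force"],s["moment"])
cv2.imwrite("pics/w3.png",c["color"][:,:,::-1])
E
```

```text
time: 4.25
ee_pos: [0.4648, -0.3055, 0.0255]
tcp_rot: [180.0, 0.0, 84.1]
contact_force: [-0.4, -0.2, 4.4]
grip_width: 0.0173
gripper_force: 61.3
[ 0.46484453 -0.30545844  0.02547431] [1.79988434e+02 1.37391121e-02 8.41341977e+01] [-0.38080372 -0.17666768  4.39517707] [ 0.06181924  0.17177891 -0.01346537]
```

View pics/w3.png

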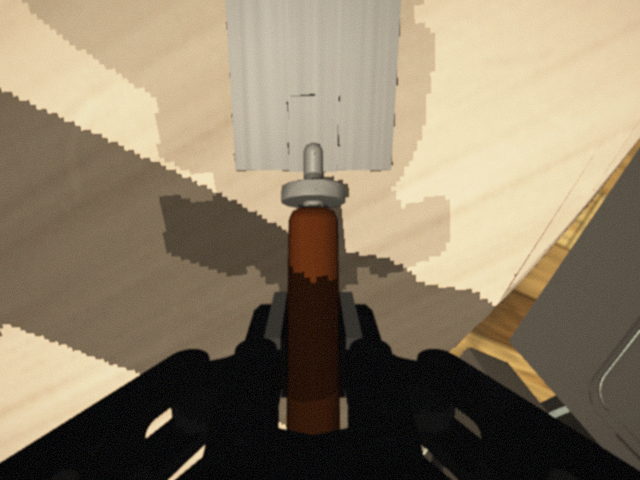

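The handle is held between the pads (opening 17 mm, 61 N), with the blade's rear edge at (234,170)–(392,170). From this I get the lifter-to-tool offset.

```bash
python3 - <<'E'
from h import *
p=plane("w3.pkl",[(234,170),(392,170),(228,0),(399,0)],.002);print(p.round(4).tolist(),ang(p[0],p[1]),ang(p[0],p[2]),ang(p[1],p[3]))
u=np.array([np.cos(np.radians(84.1)),np.sin(np.radians(84.1))]);v=np.array([-u[1],u[0]])
m=(p[0]+p[1])/2-[.4648,-.3055];print("rear edge in tool: fwd",m@u,"left",m@v)
E
python3 go.py .4648 -.3055 .15 180 0 84.1
```

```text
[[0.4368, -0.2473], [0.5034, -0.254], [0.4448, -0.1844], [0.5086, -0.1909]] -5.8 82.8 85.3
rear edge in tool: fwd 0.05511812826910954 left 0.0003450202958319541
now 4.3 [ 0.4648 -0.3055  0.0255] [1.7999e+02 1.0000e-02 8.4130e+01]
row [-1.000e-04 -0.000e+00 -1.245e-01] [0.01 0.01 0.03]
```

```bash
echo '[{"z": -0.02},{"z": -0.05},{"z": -0.08},{"z": -0.1},{"z": -0.11},{"z": -0.11}]' > mv.in && python3 jog.py mv.in
python3 go.py .4602 .0506 .07 180 0 97
```

```text
time: 4.9
ee_pos: [0.4653, -0.3057, 0.136]
tcp_rot: [179.9, 0.0, 84.1]
contact_force: [-0.1, -0.4, -1.3]
grip_width: 0.0172
gripper_force: 60.9
now 4.9 [ 0.4653 -0.3057  0.136 ] [1.7992e+02 5.0000e-02 8.4140e+01]
row [ 0.3539 -0.0415  0.0657] [  0.08   0.05 -12.86]
```

```bash
echo '[{"x": 0.03,"y": -0.004,"az": -2},{"x": 0.07,"y": -0.008,"az": -4},{"x": 0.11,"y": -0.013,"az": -6},{"x": 0.15,"y": -0.018,"az": -8},{"x": 0.19,"y": -0.022,"az": -10},{"x": 0.23,"y": -0.027,"az": -12},{"x": 0.27,"y": -0.032,"z": 0.01,"az": -12.9},{"x": 0.31,"y": -0.036,"z": 0.03,"az": -12.9},{"x": 0.34,"y": -0.04,"z": 0.05,"az": -12.9},{"x": 0.354,"y": -0.0415,"z": 0.066,"az": -12.9},{"x": 0.354,"y": -0.0415,"z": 0.066,"az": -12.9},{"x": 0.354,"y": -0.0415,"z": 0.066,"az": -12.9}]' > mv.in && python3 jog.py mv.in
python3 - <<'E'
from plant import ctrl, eyes, job, sensors
import cv2,pickle
s=sensors.state();c=eyes.capture("wrist");c["state"]=s
pickle.dump(c,open("w4.pkl","wb"));print(s["ee_pos"],s["tcp_rot"],s["contact_force"])
cv2.imwrite("pics/w4.png",c["color"][:,:,::-1])
E
```

```text
time: 6.1
ee_pos: [0.4586, 0.0509, 0.0681]
tcp_rot: [-179.8, 0.0, 97.1]
contact_force: [-0.8, -0.3, -0.4]
grip_width: 0.0171
gripper_force: 60.8
[0.45863942 0.05093597 0.06809917] [-1.79841614e+02  1.91080022e-02  9.70853933e+01] [-0.81626831 -0.25530855 -0.41730442]
```

View pics/w4.png

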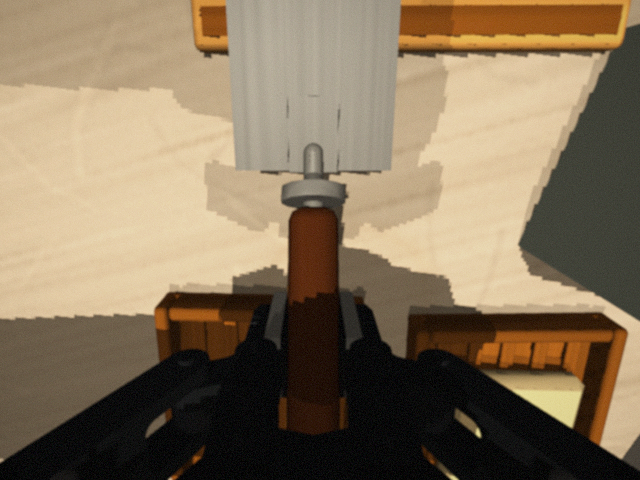

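The blade is unchanged in the grip, and the board's near edge (195,51)–(625,48) runs parallel to the blade's rear edge, so the yaw is right.

```bash
python3 - <<'E'
from h import *
b=plane("w4.pkl",[(195,51),(625,48)],.012);print(b.tolist(),ang(b[0],b[1]),np.hypot(*(b[1]-b[0])))
m=(b[0]+b[1])/2;u=np.array([-.122,.9925]);print("mid",m,"stop face",m+.164*u)
T=np.array([.4586,.0509]);print("fwd TCP->stop",(m+.164*u-T)@u,"slab ctr fwd",(np.array([.434,.264])-T)@u,"lat(+right)",(np.array([.434,.264])-T)@[.9925,.122])
E
python3 go.py .4602 .0506 .0385 180 0 97
```

```text
[[0.3906720760713822, 0.1492644889620947], [0.5884361400739972, 0.17528132963779805]] 7.5 0.19946804508385635
mid [0.48955411 0.16227291] stop face [0.46954611 0.32504291]
fwd TCP->stop 0.2707514122953287 slab ctr fwd 0.21450295000000003 lat(+right) 0.001582699999999989
now 6.15 [0.4594 0.0506 0.0689] [-1.7993e+02  2.0000e-02  9.7030e+01]
row [-0.0001  0.0009  0.0304] [-0.07  0.02  0.03]
```

```bash
echo '[{"y": 0.001,"z": 0.015},{"y": 0.001,"z": 0.025},{"y": 0.001,"z": 0.029},{"y": 0.001,"z": 0.0305},{"y": 0.001,"z": 0.0305},{"y": 0.001,"z": 0.0305}]' > mv.in && python3 jog.py mv.in; python3 go.py .4602 .0506 .0375 180 0 97.3
```

```text
time: 6.75
ee_pos: [0.461, 0.051, 0.0393]
tcp_rot: [180.0, 0.0, 97.0]
contact_force: [0.4, -0.4, -0.6]
grip_width: 0.0171
gripper_force: 60.9
now 6.75 [0.461  0.051  0.0393] [179.96   0.    97.02]
row [-0.0003 -0.0009  0.0018] [ 0.04  0.   -0.28]
```

```bash
echo '[{"z": 0.001},{"z": 0.001},{"z": 0.001}]' > mv.in && python3 jog.py mv.in; echo '[{"z": 0.0005},{"z": 0.0005}]' > mv.in && python3 jog.py mv.in;echo '[{"z": 0.0005},{"z": 0.0005}]' > mv.in && python3 jog.py mv.in
```

```text
time: 7.05
ee_pos: [0.4607, 0.0512, 0.0379]
tcp_rot: [180.0, 0.0, 97.0]
contact_force: [0.4, 0.4, -1.0]
grip_width: 0.0171
gripper_force: 60.9
time: 7.25
ee_pos: [0.4608, 0.0512, 0.0375]
tcp_rot: [180.0, -0.0, 97.0]
contact_force: [-1.3, -0.9, -0.1]
grip_width: 0.0171
gripper_force: 61.0
time: 7.45
ee_pos: [0.4609, 0.0512, 0.0371]
tcp_rot: [180.0, -0.0, 97.0]
contact_force: [-0.5, -1.8, 3.7]
grip_width: 0.0173
gripper_force: 61.4
```

```bash
echo '[{"x": 0.005},{"x": 0.01},{"x": 0.015},{"x": 0.02},{"x": 0.025},{"x": 0.03},{"x": 0.035},{"x": 0.04},{"x": 0.045},{"x": 0.05},{"x": 0.055},{"x": 0.055}]' > mv.in && python3 jog.py mv.in
```

```text
time: 8.65
ee_pos: [0.4544, 0.1065, 0.0374]
tcp_rot: [179.9, 0.0, 97.1]
contact_force: [0.0, -1.1, 5.8]
grip_width: 0.0172
gripper_force: 61.9
```

```bash
echo '[{"x": 0.005},{"x": 0.01},{"x": 0.015},{"x": 0.02},{"x": 0.025},{"x": 0.03},{"x": 0.035},{"x": 0.04},{"x": 0.045},{"x": 0.05},{"x": 0.055},{"x": 0.055}]' > mv.in && python3 jog.py mv.in
python3 - <<'E'
from plant import ctrl, eyes, job, sensors
import cv2,pickle,numpy as np
s=sensors.state();c=eyes.capture("wrist");c["state"]=s
pickle.dump(c,open("w5.pkl","wb"));print(s["ee_pos"],s["tcp_rot"],s["contact_force"])
d=eyes.capture("side");sc=eyes.capture("scene")
a=cv2.resize(c["color"],(400,300));b=cv2.resize(d["color"][220:370,250:450],(400,300),interpolation=cv2.INTER_CUBIC);e=cv2.resize(sc["color"][150:262,310:460],(400,300),interpolation=cv2.INTER_CUBIC)
cv2.imwrite("pics/w5.png",np.vstack([np.hstack([a,b]),np.hstack([e,e*0])])[:,:,::-1])
E
```

```text
time: 9.85
ee_pos: [0.4476, 0.1611, 0.0374]
tcp_rot: [179.9, 0.0, 97.1]
contact_force: [0.3, -0.8, 6.8]
grip_width: 0.0174
gripper_force: 61.9
[0.4476065  0.16108455 0.03739498] [1.79923654e+02 4.13401178e-03 9.70759522e+01] [ 0.31570004 -0.82396203  6.75307575]
```

View pics/w5.png

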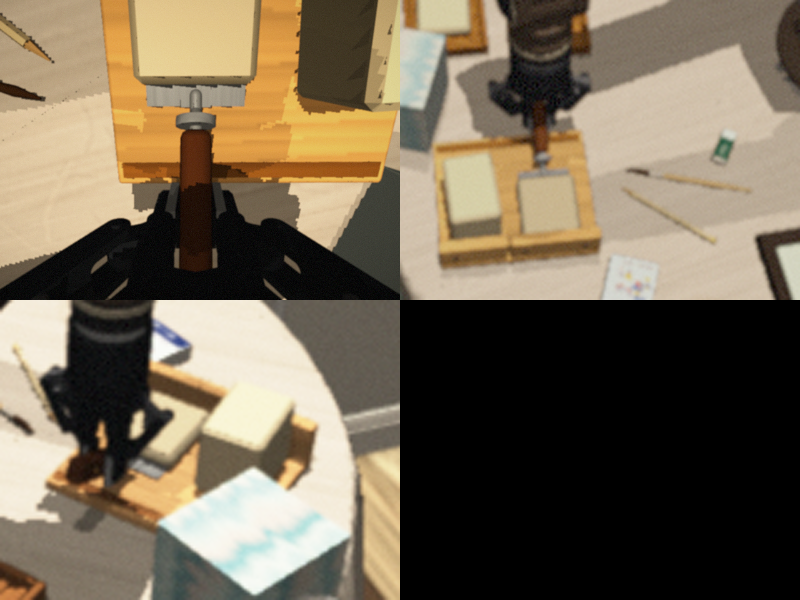

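The slab sits on the blade, slightly left of centre (slab 132–255, blade 147–245), with the rear strip of blade still showing, so 7 mm of push remains. Then I lift.

```bash
echo '[{"x": 0.003},{"x": 0.005},{"x": 0.007},{"x": 0.007}]' > mv.in && python3 jog.py mv.in; echo '[{"z": -0.003},{"z": -0.006},{"z": -0.01},{"z": -0.015},{"z": -0.02},{"x": -0.003,"z": -0.026},{"x": -0.006,"z": -0.034},{"x": -0.006,"z": -0.044},{"x": -0.006,"z": -0.056},{"x": -0.006,"z": -0.068},{"x": -0.006,"z": -0.078},{"x": -0.006,"z": -0.082}]' > mv.in && python3 jog.py mv.in
python3 - <<'E'
from plant import ctrl, eyes, job, sensors
import cv2,pickle,numpy as np
s=sensors.state();c=eyes.capture("wrist");c["state"]=s
pickle.dump(c,open("w6.pkl","wb"));print(s["ee_pos"],s["tcp_rot"],s["contact_force"])
d=eyes.capture("side");sc=eyes.capture("scene")
a=cv2.resize(c["color"],(400,300));b=cv2.resize(d["color"][220:370,250:450],(400,300),interpolation=cv2.INTER_CUBIC);e=cv2.resize(sc["color"][150:262,310:460],(400,300),interpolation=cv2.INTER_CUBIC)
cv2.imwrite("pics/w6.png",np.vstack([np.hstack([a,b]),np.hstack([e,e*0])])[:,:,::-1])
E
```

```text
time: 10.4
ee_pos: [0.4468, 0.1675, 0.0374]
tcp_rot: [179.9, 0.1, 97.0]
contact_force: [1.0, -4.1, 8.3]
grip_width: 0.017
gripper_force: 62.2
time: 11.6
ee_pos: [0.4478, 0.1616, 0.1204]
tcp_rot: [179.9, -0.0, 97.0]
contact_force: [-0.3, -0.3, -3.3]
grip_width: 0.0174
gripper_force: 60.7
[0.44777545 0.16161785 0.12043317] [ 1.79880925e+02 -3.02505217e-02  9.70395054e+01] [-0.27981617 -0.29327973 -3.34165831]
```

View pics/w6.png

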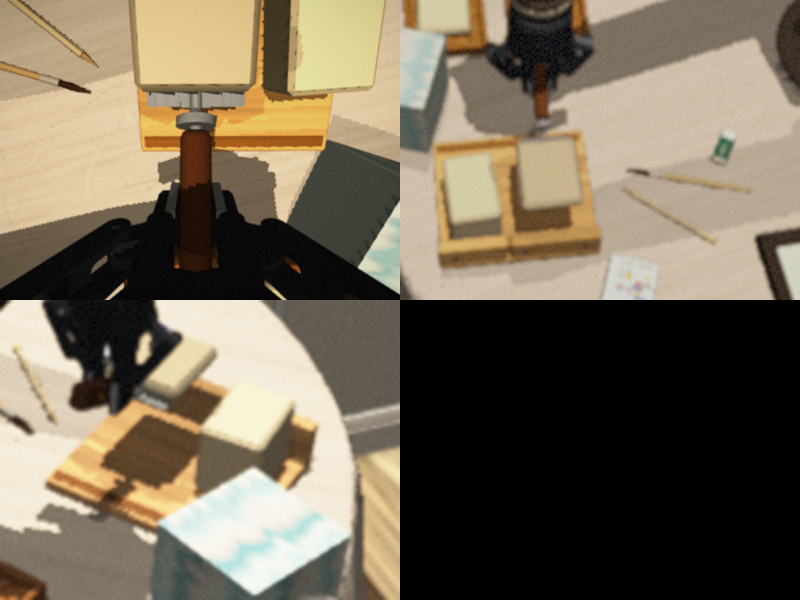

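The slab is lifted clear and level, centred on the blade and overhanging the tip by about 4 mm. Next I refine the dish pose and compute the tipping waypoints.

```bash
python3 - <<'E'
from h import *
q=[(.058,-.067,.023),(-.058,-.067,.023),(-.058,.067,.023),(.058,.067,.023)]
o=[("side",a,S(u)) for a,u in zip(q,[(192,196),(290,190),(300,288),(200,294)])];p=[("scene",a,C(u)) for a,u in zip(q,[(361,352),(262,297),(348,219),(442,266)])]
fit(o,[.44,-.03,.1],0.);fit(p,[.44,-.03,.1],0.);fit(o+p,[.44,-.03,.1],0.)
# lifter with z=0 as bias check (true origin ~ .4752,-.2035)
a=plane("w1.pkl",[(255,297),(358,280),(371,390),(279,404)],.023);print(a.mean(0))
b=plane("w4.pkl",[(157,296)],.023);print("far-left corner w4",b, "w1",a[0])
c=np.radians(6);print("pred from ctr", np.array([.4415,-.0345])+[-.058*np.cos(c)-.067*np.sin(c),-.058*np.sin(c)+.067*np.cos(c)])
E
cat > tip.py <<'E'
# tip.py fwd h pitch [lat]: blade tip at fwd (dish +y axis), z h -> row
import sys,subprocess,numpy as np
from scipy.spatial.transform import Rotation as R
f,h,th=map(float,sys.argv[1:4]);yaw=96.
D=np.array([.4412,-.0350]);c=np.radians(yaw);tip=np.r_[D+f*np.array([np.cos(c),np.sin(c)]),h]
Rl=R.from_euler("xyz",[0,th,yaw],degrees=True)
t=tip-Rl.apply([.150,0,-.0255])
print("TCP",t.round(4))
print(subprocess.run(["python3","go.py",*map(str,t),"180",str(th),str(yaw)],capture_output=True,text=True).stdout)
E
python3 tip.py .042 .1 0;python3 tip.py .042 .06 12
```

```text
[ 0.4383 -0.0335] yaw 5.18 z [] rms 0.74
[ 0.4457 -0.0449] yaw 5.13 z [] rms 0.76
[ 0.4405 -0.0391] yaw 5.02 z [] rms 1.64
[ 0.44154466 -0.03444543]
far-left corner w4 [[0.37816053 0.02702345]] w1 [0.38035381 0.02895479]
pred from ctr [0.37681432 0.02607032]
TCP [ 0.4525 -0.1424  0.1255]
now 11.75 [0.4472 0.1614 0.1189] [ 1.7998e+02 -1.0000e-02  9.7040e+01]
row [-0.3022 -0.032  -0.0066] [ 0.02 -0.01  1.04]

TCP [ 0.4516 -0.1339  0.1161]
now 11.75 [0.4472 0.1614 0.1189] [ 1.7998e+02 -1.0000e-02  9.7040e+01]
row [-0.2936 -0.0318  0.0028] [  0.13 -12.01   1.04]
```

```bash
sed -i 's/yaw=96\./yaw=95.5/;s/\.4412,-\.0350/.441,-.036/' tip.py
echo '[{"x": -0.005,"y": -0.0005,"z": -0.001,"az": 0.1},{"x": -0.018,"y": -0.002,"z": -0.002,"az": 0.2},{"x": -0.038,"y": -0.004,"z": -0.003,"az": 0.3},{"x": -0.065,"y": -0.007,"z": -0.004,"az": 0.5},{"x": -0.1,"y": -0.011,"z": -0.005,"az": 0.7},{"x": -0.136,"y": -0.015,"z": -0.006,"az": 0.9},{"x": -0.172,"y": -0.019,"z": -0.006,"az": 1.1},{"x": -0.206,"y": -0.022,"z": -0.006,"az": 1.3},{"x": -0.238,"y": -0.025,"z": -0.006,"az": 1.5},{"x": -0.265,"y": -0.028,"z": -0.006,"az": 1.5},{"x": -0.285,"y": -0.03,"z": -0.006,"az": 1.5},{"x": -0.298,"y": -0.032,"z": -0.006,"az": 1.5}]' > mv.in && python3 jog.py mv.in
python3 tip.py .042 .06 12
```

```text
time: 12.95
ee_pos: [0.4511, -0.1405, 0.1245]
tcp_rot: [-180.0, 0.0, 95.4]
contact_force: [0.3, 0.8, -2.0]
grip_width: 0.0171
gripper_force: 60.7
TCP [ 0.4505 -0.135   0.1161]
now 12.95 [ 0.4511 -0.1405  0.1245] [-1.7997e+02  1.0000e-02  9.5410e+01]
row [ 0.0055 -0.0001  0.0084] [ -0.04 -11.99  -0.09]
```

```bash
echo '[{"z": 0.001,"ay": -1},{"x": 0.001,"z": 0.002,"ay": -2.5},{"x": 0.002,"z": 0.003,"ay": -4},{"x": 0.003,"z": 0.005,"ay": -6},{"x": 0.004,"z": 0.006,"ay": -8},{"x": 0.005,"z": 0.007,"ay": -9.5},{"x": 0.0055,"z": 0.008,"ay": -10.5},{"x": 0.0055,"z": 0.008,"ay": -10.5}]' > mv.in && python3 jog.py mv.in
python3 tip.py .042 .0145 11
```

```text
time: 13.75
ee_pos: [0.4511, -0.1318, 0.1166]
tcp_rot: [-180.0, 10.5, 95.7]
contact_force: [0.1, -0.1, -2.5]
grip_width: 0.0171
gripper_force: 60.7
TCP [ 0.4506 -0.1359  0.0682]
now 13.75 [ 0.4511 -0.1318  0.1166] [-179.99   10.52   95.65]
row [ 0.0049 -0.0009  0.0484] [ 0.01 -0.48  0.15]
```

```bash
echo '[{"z": 0.004},{"x": 0.001,"z": 0.01},{"x": 0.002,"z": 0.018},{"x": 0.003,"z": 0.026,"ay": -0.3},{"x": 0.004,"z": 0.033,"ay": -0.5},{"x": 0.005,"z": 0.039,"ay": -0.5},{"x": 0.005,"z": 0.044,"ay": -0.5},{"x": 0.005,"z": 0.047,"ay": -0.5},{"x": 0.005,"z": 0.0484,"ay": -0.5},{"x": 0.005,"z": 0.0484,"ay": -0.5}]' > mv.in && python3 jog.py mv.in
for t in 16 21 26 30; do python3 tip.py .042 .0145 $t|grep -E "row|now"; done
```

```text
time: 14.75
ee_pos: [0.4517, -0.1368, 0.0683]
tcp_rot: [-180.0, 11.0, 95.5]
contact_force: [0.1, -0.1, -2.1]
grip_width: 0.0172
gripper_force: 60.7
now 14.75 [ 0.4517 -0.1368  0.0683] [-180.     11.     95.53]
row [ 0.0038 -0.001  -0.0131] [ 0.01 -5.    0.03]
now 14.75 [ 0.4517 -0.1368  0.0683] [-180.     11.     95.53]
row [ 0.0077 -0.001  -0.0258] [  0.01 -10.     0.03]
now 14.75 [ 0.4517 -0.1368  0.0683] [-180.     11.     95.53]
row [ 0.0127 -0.001  -0.038 ] [ 1.0e-02 -1.5e+01  3.0e-02]
now 14.75 [ 0.4517 -0.1368  0.0683] [-180.     11.     95.53]
row [ 0.0175 -0.001  -0.0475] [ 1.0e-02 -1.9e+01  3.0e-02]
```

```bash
echo '[{"x": 0.001,"z": -0.005,"ay": -2},{"x": 0.003,"y": -0.001,"z": -0.0105,"ay": -4},{"x": 0.0045,"y": -0.001,"z": -0.0157,"ay": -6},{"x": 0.006,"y": -0.001,"z": -0.021,"ay": -8},{"x": 0.0077,"y": -0.001,"z": -0.0258,"ay": -10},{"x": 0.0095,"y": -0.001,"z": -0.0307,"ay": -12},{"x": 0.0116,"y": -0.001,"z": -0.0355,"ay": -14},{"x": 0.0138,"y": -0.001,"z": -0.0404,"ay": -16},{"x": 0.0162,"y": -0.001,"z": -0.0452,"ay": -18},{"x": 0.0175,"y": -0.001,"z": -0.0475,"ay": -19},{"x": 0.0175,"y": -0.001,"z": -0.0475,"ay": -19}]' > mv.in && python3 jog.py mv.in
python3 - <<'E'
from plant import ctrl, eyes, job, sensors
import cv2,pickle,numpy as np
s=sensors.state();c=eyes.capture("wrist");c["state"]=s
pickle.dump(c,open("w7.pkl","wb"));print(s["ee_pos"],s["tcp_rot"],s["contact_force"],s["moment"])
d=eyes.capture("side");sc=eyes.capture("scene")
a=cv2.resize(c["color"],(400,300));b=cv2.resize(d["color"][160:280,240:400],(400,300),interpolation=cv2.INTER_CUBIC);e=cv2.resize(sc["color"][215:335,230:390],(400,300),interpolation=cv2.INTER_CUBIC)
cv2.imwrite("pics/w7.png",np.vstack([np.hstack([a,b]),np.hstack([e,e*0])])[:,:,::-1])
E
for x in "-.010 .0145" "-.03 .015" "-.05 .017" "-.09 .06"; do python3 tip.py $x 30|grep row; done
```

```text
time: 15.85
ee_pos: [0.4484, -0.1102, 0.1118]
tcp_rot: [180.0, 30.0, 95.6]
contact_force: [-0.1, -0.3, -1.7]
grip_width: 0.0171
gripper_force: 60.8
[ 0.44843672 -0.1101907   0.11179357] [179.9732269   29.98597376  95.58622659] [-0.14475575 -0.28099422 -1.69641953] [0.48156585 0.02036427 0.04270221]
row [-0.0451  0.      0.0259] [ 0.02 -0.03  0.02]
row [-0.0626  0.      0.0355] [ 0.02 -0.03  0.02]
row [-0.081   0.      0.0437] [ 0.02 -0.03  0.02]
row [-0.1371 -0.      0.0265] [ 0.02 -0.03  0.02]
```

View pics/w7.png

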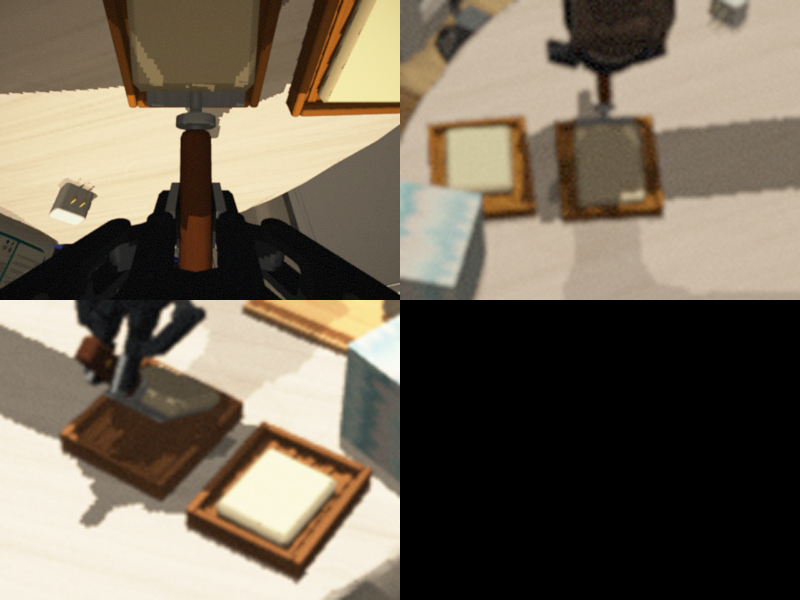

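The view shows the slab tipped at 30° with its front down inside the far rim, laterally centred in the dish. That was my 11th picture, one over the limit of 10, so from here I use numbers only. Next I draw the blade back horizontally so the rear of the slab slides down it.

```bash
echo '[{"x": -0.0043,"z": 0.0025},{"x": -0.0087,"z": 0.005},{"x": -0.013,"z": 0.0075},{"x": -0.0173,"z": 0.01},{"x": -0.0217,"z": 0.0125},{"x": -0.026,"z": 0.015},{"x": -0.0303,"z": 0.0175},{"x": -0.0346,"z": 0.02},{"x": -0.039,"z": 0.0225},{"x": -0.0433,"z": 0.025},{"x": -0.0476,"z": 0.0275},{"x": -0.052,"z": 0.030}]' > mv.in && python3 jog.py mv.in
for x in "-.03 .0155" "-.045 .018"; do python3 tip.py $x 30|grep row; done
```

```text
time: 17.2
ee_pos: [0.454, -0.1709, 0.1116]
tcp_rot: [-180.0, 30.0, 95.5]
contact_force: [0.1, 0.5, -2.0]
grip_width: 0.017
gripper_force: 60.8
row [-0.0106  0.      0.005 ] [0.02 0.   0.03]
row [-0.0248  0.      0.0103] [0.02 0.   0.03]
```

```bash
echo '[{"x": -0.004,"z": 0.002},{"x": -0.0075,"z": 0.0035},{"x": -0.0106,"z": 0.005},{"x": -0.014,"z": 0.0063},{"x": -0.0175,"z": 0.0076},{"x": -0.021,"z": 0.009},{"x": -0.0248,"z": 0.0103},{"x": -0.030,"z": 0.0103},{"x": -0.036,"z": 0.0095},{"x": -0.045,"z": 0.006},{"x": -0.06,"z": -0.005},{"x": -0.08,"z": -0.025}]' > mv.in && python3 jog.py mv.in
python3 - <<'E'
from plant import ctrl, eyes, job, sensors
import cv2,pickle,numpy as np
o={}
for n in("side","scene","wrist"):
    s=sensors.state();c=eyes.capture(n);c["state"]=s;o[n]=c
pickle.dump(o,open("c8.pkl","wb"));print(s["ee_pos"],s["tcp_rot"],s["contact_force"])
# cream-pixel components
for n,(y0,y1,x0,x1) in {"side":(180,270,240,370),"scene":(225,335,245,390)}.items():
    a=o[n]["color"][y0:y1,x0:x1].astype(int);h=cv2.cvtColor(a.astype(np.uint8),cv2.COLOR_RGB2HSV)
    r,g,b=a[...,0],a[...,1],a[...,2]
    m=((g>.86*r)&(b<.88*g)&(g>90)).astype(np.uint8)
    k,l,st,ce=cv2.connectedComponentsWithStats(cv2.morphologyEx(m,cv2.MORPH_OPEN,np.ones((3,3))))
    for i in range(1,k):
        if st[i,4]>150:
            p=np.argwhere(l==i)[:,::-1].astype(np.float32);q=cv2.minAreaRect(p);print(n,st[i,4],(ce[i]+(x0,y0)).round(1),(cv2.boxPoints(q)+(x0,y0)).round(0).tolist())
E
```

```text
time: 18.4
ee_pos: [0.4587, -0.2275, 0.1737]
tcp_rot: [-179.9, 30.0, 95.6]
contact_force: [1.0, -0.2, -1.0]
grip_width: 0.0171
gripper_force: 60.8
[ 0.46166093 -0.2286196   0.17849246] [179.52281591  30.17661648  95.22112413] [ 0.50969771 -0.48154085 -0.62924748]
side 385 [354.9 205.3] [[335.0, 192.0], [369.0, 192.0], [369.0, 220.0], [335.0, 220.0]]
side 646 [271.2 223.1] [[259.0, 210.0], [284.0, 210.0], [284.0, 236.0], [259.0, 236.0]]
side 617 [323.  228.5] [[309.0, 217.0], [335.0, 215.0], [337.0, 240.0], [311.0, 242.0]]
side 221 [319.6 256.3] [[307.0, 248.0], [331.0, 248.0], [331.0, 263.0], [307.0, 263.0]]
scene 822 [295.6 259.2] [[273.0, 261.0], [298.0, 236.0], [318.0, 256.0], [293.0, 281.0]]
scene 267 [340.7 301.7] [[317.0, 296.0], [363.0, 288.0], [367.0, 308.0], [320.0, 316.0]]
```

```bash
python3 - <<'E'
from h import *
M=[]
for n in("side","scene"):
    K,r,t=P(n);M.append(K@np.c_[cv2.Rodrigues(r)[0],t])
X=cv2.triangulatePoints(M[0],M[1],np.array([323.,228.5]),np.array([295.6,259.2]));X=(X[:3]/X[3]).ravel();print(X)
c=np.radians(5.5);e=X[:2]-[.441,-.036];print("in dish",e@[np.cos(c),np.sin(c)],e@[-np.sin(c),np.cos(c)])
# stereo side dish fit centre check in same cams: side centroid of slab vs side-dish
for z in(.02,.027):
    K,r,t=P("side");Rm=cv2.Rodrigues(r)[0]
    for u in [(309,217),(335,215),(337,240),(311,242)]:
        d_=Rm.T@np.linalg.inv(K)@[u[0],u[1],1];o=-Rm.T@t;p=o+d_*(z-o[2])/d_[2];e=p[:2]-[.4383,-.0335];print(z,(e@[np.cos(c),np.sin(c)]).round(4),(e@[-np.sin(c),np.cos(c)]).round(4))
E
python3 go.py .462 -.300 .12 180 0 86
```

```text
[ 0.44044833 -0.02749302  0.01941534]
in dish 0.00026622333188455326 0.008520693844235686
0.02 0.0377 -0.0391
0.02 -0.0378 -0.0409
0.02 -0.0348 0.0482
0.02 0.0383 0.0497
0.027 0.0381 -0.0337
0.027 -0.037 -0.0355
0.027 -0.0341 0.0532
0.027 0.0387 0.0547
now 18.55 [ 0.4609 -0.2279  0.1763] [179.67  30.09  95.31]
row [-0.034  -0.006   0.0847] [ 2.77 29.99  9.19]
```

The slab measures flat in the dish: 75 × 90 mm outline, 0 and +9 mm off centre, inside the rim, top at the right height. Now the lifter goes back where it was.

```bash
python3 go.py .4648 -.3055 .09 180 0 84.1; echo '[{}]' > mv.in && python3 jog.py mv.in; python3 go.py .4648 -.3055 .09 180 0 84.1
```

```text
now 18.55 [ 0.4609 -0.2279  0.1763] [179.67  30.09  95.31]
row [-0.0239 -0.0039  0.1136] [ 3.27 29.96 11.04]
time: 18.65
ee_pos: [0.4593, -0.2271, 0.1735]
tcp_rot: [180.0, 30.0, 95.5]
contact_force: [-1.1, 0.0, -1.5]
grip_width: 0.0171
gripper_force: 61.0
now 18.65 [ 0.4593 -0.2271  0.1735] [179.97  29.99  95.51]
row [-0.0263 -0.0021  0.1115] [ 3.01 29.89 11.15]
```

```bash
echo '[{"x": -0.006,"z": 0.02,"ax": 0.5,"ay": 5,"az": 2},{"x": -0.012,"y": -0.001,"z": 0.04,"ax": 1,"ay": 10,"az": 4},{"x": -0.018,"y": -0.001,"z": 0.06,"ax": 1.5,"ay": 15,"az": 6},{"x": -0.022,"y": -0.002,"z": 0.08,"ax": 2,"ay": 20,"az": 8},{"x": -0.025,"y": -0.002,"z": 0.1,"ax": 2.5,"ay": 25,"az": 9.5},{"x": -0.0263,"y": -0.0021,"z": 0.1115,"ax": 3,"ay": 29.9,"az": 11.1},{"x": -0.0263,"y": -0.0021,"z": 0.1115,"ax": 3,"ay": 29.9,"az": 11.1},{"x": -0.0263,"y": -0.0021,"z": 0.1115,"ax": 3,"ay": 29.9,"az": 11.1}]' > mv.in && python3 jog.py mv.in; python3 go.py .4648 -.3055 .028 180 0 84.1
```

```text
time: 19.45
ee_pos: [0.4642, -0.3054, 0.0886]
tcp_rot: [-179.8, 0.0, 84.1]
contact_force: [-0.6, 0.6, -1.3]
grip_width: 0.0171
gripper_force: 60.8
now 19.45 [ 0.4642 -0.3054  0.0886] [-1.7985e+02  1.0000e-02  8.4140e+01]
row [-0.      0.0008  0.0606] [-0.15  0.01  0.04]
```

```bash
echo '[{"y": 0.0005,"z": 0.02},{"y": 0.0005,"z": 0.04},{"y": 0.0005,"z": 0.052},{"y": 0.0005,"z": 0.058},{"y": 0.0005,"z": 0.0606},{"y": 0.0005,"z": 0.0606},{"y": 0.0005,"z": 0.0606}]' > mv.in && python3 jog.py mv.in; echo '[{"z": 0.001},{"z": 0.002},{"z": 0.002}]' > mv.in && python3 jog.py mv.in; echo '[{"z": 0.0005},{"z": 0.0005}]' > mv.in && python3 jog.py mv.in
```

```text
time: 20.15
ee_pos: [0.4659, -0.3056, 0.0301]
tcp_rot: [180.0, 0.0, 84.2]
contact_force: [-0.1, 0.0, -1.4]
grip_width: 0.0171
gripper_force: 60.8
time: 20.45
ee_pos: [0.4654, -0.3055, 0.0273]
tcp_rot: [-180.0, 0.0, 84.2]
contact_force: [-0.6, -0.2, -1.1]
grip_width: 0.017
gripper_force: 60.8
time: 20.65
ee_pos: [0.4653, -0.3054, 0.0267]
tcp_rot: [-180.0, 0.0, 84.2]
contact_force: [0.6, 0.0, -0.5]
grip_width: 0.0171
gripper_force: 60.8
```

```bash
echo '[{"z": 0.0005},{"z": 0.001},{"z": 0.001},{"z": 0.001}]' > mv.in && python3 jog.py mv.in; echo '[{"z": 0.0004},{"z": 0.0004}]' > mv.in && python3 jog.py mv.in
```

```text
time: 21.05
ee_pos: [0.4654, -0.3054, 0.0257]
tcp_rot: [-180.0, 0.0, 84.2]
contact_force: [0.4, -0.7, -0.5]
grip_width: 0.017
gripper_force: 61.0
time: 21.25
ee_pos: [0.4654, -0.3055, 0.0256]
tcp_rot: [-180.0, 0.0, 84.2]
contact_force: [0.5, 0.5, 1.7]
grip_width: 0.0172
gripper_force: 61.3
```

Contact. Release and rise.

```bash
echo '[{},{},{},{},{},{},{},{}]' > mv.in && python3 jog.py mv.in .085; echo '[{"z": -0.03},{"z": -0.07},{"z": -0.11},{"z": -0.15},{"z": -0.17},{"z": -0.17},{"z": -0.17},{"z": -0.17}]' > mv.in && python3 jog.py mv.in
python3 - <<'E'
from plant import ctrl, eyes, job, sensors
import cv2,numpy as np,pickle
o=pickle.load(open("c0.pkl","rb"))
for n,boxes in {"side":{"lifter":(175,202,298,326),"full":(205,248,248,297),"loaf":(290,345,268,300),"card":(345,388,345,382),"charger":(150,172,362,382)},"scene":{"lifter":(292,340,180,285),"full":(262,330,303,380)}}.items():
    c=eyes.capture(n)["color"].astype(int)
    for k,(a,b,x,y) in boxes.items():
        r=cv2.matchTemplate(cv2.GaussianBlur(c[a-8:b+8,x-8:y+8].astype(np.uint8),(3,3),0),cv2.GaussianBlur(o[n]["color"][a:b,x:y],(3,3),0),cv2.TM_CCOEFF_NORMED)
        _,v,_,l=cv2.minMaxLoc(r);print(n,k,"score",round(v,3),"shift",l[0]-8,l[1]-8)
    y0,y1,x0,x1={"side":(205,252,300,345),"scene":(225,295,250,330)}[n]
    a=c[y0:y1,x0:x1];r,g,b=a[...,0],a[...,1],a[...,2]
    p=np.argwhere(cv2.morphologyEx(((g>.86*r)&(b<.88*g)&(g>90)).astype(np.uint8),cv2.MORPH_OPEN,np.ones((3,3))))[:,::-1];print("slab px",n,len(p),p.mean(0)+(x0,y0))
s=sensors.state();print(s["time"],s["ee_pos"],s["grip_width"])
E
```

```text
time: 22.05
ee_pos: [0.4654, -0.3054, 0.0253]
tcp_rot: [-180.0, 0.0, 84.2]
contact_force: [-0.3, -0.2, 0.2]
grip_width: 0.0848
gripper_force: 0.0
time: 22.85
ee_pos: [0.4648, -0.305, 0.1938]
tcp_rot: [-179.9, -0.1, 84.2]
contact_force: [-0.1, 0.9, -0.2]
grip_width: 0.0852
gripper_force: 0.0
side lifter score 0.951 shift 0 0
side full score 0.998 shift 0 0
side loaf score 0.997 shift 0 0
side card score 0.43 shift 0 0
side charger score 0.834 shift 0 -2
slab px side 702 [322.88603989 228.55270655]
scene lifter score 0.738 shift 0 0
scene full score 0.993 shift 0 0
slab px scene 285 [292.63157895 265.81403509]
22.95 [ 0.46478095 -0.3050362   0.1937239 ] 0.08498713246898663
```

```bash
python3 -c "
from plant import ctrl, eyes, job, sensors
print(job.sign_off())"
```

```text
the job is handed in; nothing more can be done
None
```

I handed the job in at 23 s: by camera measurement the slab lies flat on the ribs inside the empty dish's rim and the lifter is flat back in its old place, released. The full dish, its slab and the loaf are unmoved; the card box and charger were not approached, though shadow kept the last image check on those two from being conclusive. I viewed 11 pictures, one over your limit of 10.

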